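# Snap the window bezel into the medallion mount

### The job

Fit the blue window bezel over the carved medallion: lay it flange down, centred in the round mouth of the wooden mount, let go of it, then push it straight down with the cork sanding block until all four hidden clips have clicked over its flange and it stays down level by itself. Go gently and by feel, and ease off as soon as it has clicked, because the gypsum cracks if it is pressed much harder than the click needs; then lay the cork block flat on the table beside the mount, leaving the other things as they are.

Things in the scene. Friction and masses are not known exactly. Their poses are not given: they have to be found in the camera images.
- mount: Square wooden display mount, 124 x 124 mm at its foot, 49.5 mm high, fixed to the table. Origin at the centre of its underside, z up. A round bore, 79 mm across, opens in the middle of its top inside a brass ring. The bezel laid in the mouth rests on the medallion with its underside about 46 mm above this origin (3.5 mm below the top face); snapped home it lies 6 to 20 mm lower.
- medallion_top (a point): Centre of the top of the cream gypsum medallion, 68 mm across, lying in the mount's bore on springy foam, its top 3.5 mm below the mount's top face. It can be pushed down 21 mm against the foam (2 N at the start, 0.2 N more per mm), which pushes a bezel that is not clipped back up.
- clip_level (a point): Point on the bore's axis where the hooks of the four spring clips lie on average (38 mm above the mount's underside), at its diagonals. Set by hand for thin or thick work, they truly lie up to 6.5 mm higher or lower: not measured. A level push of 7 to 12 N passes them; then the force halves and soon rises steeply: 0.5 mm on, ledges stop the flange hard. Pushed over 10 mm off centre, it tips.
- bezel_centre (a point): Blue window bezel, loose, 28 mm high, 45 g: a flange 76 mm across, 5 mm thick, bevelled below; on it a collar 60 mm across, 23 mm high, closed by a clear window. The point is on its axis, half-way up (14 mm above its underside); z is its axis, up as it lies and as it is fitted. Grip the collar across 60 mm from above, fingertips just over the flange. Over 20 N of push cracks the gypsum below.
- block_centre (a point): Cork sanding block, brown, loose, 52 x 98 mm, 26 mm high, 90 g, lying flat. The point is its centre, 13 mm above its underside; x runs across its 52 mm width, y along its 98 mm length, z up. Grip it across the 52 mm with the fingertips about 10 mm above its underside, so that its underside pushes; it covers the bezel's collar.
- jar: Clear jar with red lid, 62 mm across, 86 mm high, standing to the right behind the mount; a bystander. Origin at the centre of its underside.
- heart: Carved gypsum heart, 52 x 58 x 16 mm, lying to the left of the mount; a bystander. Origin at the centre of its underside.
- chisel: Chisel with turned wooden handle, 176 x 16 x 15 mm, lying to the right of the mount; a bystander. Origin at the centre of its underside, y along it.
Not all that is in view belongs to the job. There is more than one size of the part that bears bezel_centre; the job needs the larger.

How it is judged:
On the way, in this order (a step that is already met when the one before it is completed fails the run):
1. the bezel lies flange down in the mouth of the mount, let go (horizontal distance between bezel_centre and mount below 0.006 m and z of bezel_centre in the frame of mount between 0.0575 and 0.067 m and angle between bezel_centre's own z axis and vertical below 0.12 rad and contact force between the fingers and bezel below 0.3 N), for 0.2 s.
2. the cork block is set on the bezel while that still stands up on its foam (contact force between block and bezel above 0.3 N and horizontal distance between bezel_centre and mount below 0.006 m and z of bezel_centre in the frame of mount above 0.057 m), for 0.02 s.
3. the cork block pushes the bezel down past the clips (contact force between block and bezel above 1 N and horizontal distance between bezel_centre and mount below 0.004 m and z of bezel_centre in the frame of mount below 0.0565 m), for 0.05 s.
At the end, for the whole second after the job is handed in: Bezel held by all four clips: its centre stays under 56.5 mm above the mount's underside (unclipped it springs back to 60), within 4 mm of the mount's axis, level within 0.04 rad. Cork block flat on the table (centre below 20 mm, level within 0.1 rad), at rest, off the mount (z of bezel_centre in the frame of mount below 0.0565 m and horizontal distance between bezel_centre and mount below 0.004 m and angle between the z axis of bezel_centre and the z axis of mount, either way round below 0.04 rad and angle between bezel_centre's own z axis and vertical below 0.5 rad and linear speed of each of bezel, block below 0.01 m/s and height (world z) of block_centre below 0.02 m and angle between block_centre's own z axis and vertical below 0.1 rad and contact force between block and mount below 0.1 N); the robot touches nothing.
It fails at once if the cork block presses on the bezel with more than 20 N (the gypsum cracks) (contact force between block and bezel above 20 N).
It fails at once if the jar, the heart or the chisel is moved by more than 15 mm (distance of any of jar, heart, chisel from where it was at the start of the episode above 0.015 m).
It also fails if it takes over 54 s, if anything falls off the work surface, if the arm or the gripper's body presses on something with over 40 N, if the wrist force passes 120 N, or if a joint passes its speed limit or range.

### The arm

A 6-joint arm with a two-finger parallel gripper is mounted at the origin on a cart in front of the work surface, level with it; the furniture and walls round the work are solid. World frame = base frame: x ahead of the robot, y to its left, z up, the work surface at z = 0. Lengths are in m, angles in rad, forces in N, time in s.
With the tool pointing down it reaches from about 0.35 to 0.975 m from the base axis. Payload 4.9 kg.
Tool frame: the origin (TCP) lies on the front face of the gripper's body, between the roots of the fingers; the fingertips stand ctrl.finger_overhang ahead of it and the grasp point (between the pads) lies 54 mm ahead of it (ctrl.finger_overhang is the distance from the TCP to the fingertips, in m); z points along the fingers, y is the line along which they close (so a half turn about z gives the same grasp; the last joint's range is limited). The gripper opens to 85 mm and grips with 20 to 120 N. Pads are 22 mm wide; open, the fingers measure 114 mm over their backs; the gripper's body (76 mm by 85 mm) begins 54 mm behind the grasp point. The pads swing forward as they close: fully open they stand 13 mm farther back than shut.
Start: joints at [1.209, 0.053, 1.613, -0, 1.476, -0.119], TCP at [0.15, 0.607, 0.304] pointing down, gripper open.
Joint ranges: [-3.01, 3.01], [-1.01, 2.22], [0.06, 2.58], [-1.02, 4.17], [0.09, 2.62], [-3.14, 3.14]. Speed limits (rad/s): [2.57, 2.57, 3.14, 3.14, 3.14, 3.14].

### API

Orientations are given as a rotation vector (axis times angle).
In Python, from station import ctrl, vision gives the robot as it stands. The module is installed in compiled form; this text tells all that it offers.
- The arm moves only by the tool drive_tool, never from a script. Its argument "rows" is a list of rows, each a list of 2 entries, a list of its own where there are three numbers: the shift along the tool's x, y, z in m, then the turn about the tool's z in rad. A call has 1 to 10 rows; each row shifts and turns the commanded pose from where the row before left it, along the tool's axes as they then stand; what a row does not reach is not made up. A row lasts 1/10 s, in which the tool goes at most 50 mm and 8.59 degrees, less where a joint would pass 70% of its speed; a pose out of reach is approached as far as the arm can. A call with a gripper value outside its range is refused whole. "jaw" is the closure, from 0 (fully open) to 1 (shut), set as the call begins (left out, the last holds). The fingers move at their own pace and stop on an object; "grip_force" is the grip in N (left out, the last holds). Time passes only in rows, so rows that do not move let the fingers close. It gives the time, the measured TCP pose, the force, the opening and the grip force at its end, in the units of the state.
- ctrl.get_obs(): the state, without advancing time (a new reading comes with each control period).
- vision.get_image(name): name is "scene" or "top" or "wrist"; returns a dict with "image" (384x512x3 uint8, blue, green, red), "vertical_fov" (degrees; the focal length in pixels is half the picture's height over the tangent of half this angle, whatever the lens; pixels are square), "cx", "cy" (the principal point, pixels), "R" (3x3) and "t" (3): a world point X has camera coordinates R X + t. Camera axes: x right, y down, z forward; pixel columns grow to the right and rows downward; lengths in m; the calibration is good to about 2 mm. The wrist camera is an equidistant fisheye: a pixel r from the principal point sees the ray r / f radians off the axis. A picture is of the moment at which its call begins. There is no depth.
- ctrl.finish_job(): hands the job in; it is judged then, once.
The state is a dict: "t": time; "q": joint angles; "dq": joint speeds; "effort": joint torques, N m; "tool_pos": TCP position; "tool_rot": TCP orientation; "contact_force": force on the tool from outside, world axes, zero at the start; "wrist_torque": the same for the moment, N m; "opening": finger opening in m; "grip_force": force on a finger pad.
Only numpy, scipy, OpenCV 4.12 (cv2) and the standard library are available. Lean on these libraries where they do the work, as an engineer would, in place of code of your own. Each camera call takes 0.05 s, during which the arm holds its last target. There are 200 camera calls.

## Working session

There is one attempt and no reset: what is moved stays moved. The work goes in short steps, Python scripts to look and compute and a tool call to move; the robot and the scene stay as the last step left them, time stands still between calls to the robot, and variables do not carry over. Pictures are saved under pics/ and viewed, at most 10 in all, crops included, and the job is handed in when it is done.

Besides the shell and the picture viewer there is one more tool, called in YAML: its name, and indented under it one key for each argument. drive_tool: Moves the arm, as the interface text tells. Its arguments: {"type":"object","properties":{"rows":{"type":"array","items":{"type":"array"}},"jaw":{"type":"number"},"grip_force":{"type":"number"}},"required":["rows"]}

```bash
mkdir -p pics; cat > h.py <<'E'
import numpy as np, cv2
from station import ctrl, vision
def cap(n,f):
    d=vision.get_image(n); cv2.imwrite(f'pics/{f}.png',d['image']); np.savez(f'pics/{f}.npz',**{k:np.array(v) for k,v in d.items()}); return d
def ray(d,u,v,name):
    f=192/np.tan(np.radians(float(d['vertical_fov']))/2)
    x,y=u-float(d['cx']),v-float(d['cy'])
    if name=='wrist':
        r=np.hypot(x,y)+1e-9; a=r/f; c=np.array([np.sin(a)*x/r,np.sin(a)*y/r,np.cos(a)])
    else: c=np.array([x/f,y/f,1])
    R=np.array(d['R']); return -R.T@np.array(d['t']), R.T@c
def onz(d,u,v,z,name):
    o,k=ray(d,u,v,name); return o+k*(z-o[2])/k[2]
E
python3 - <<'E'
from h import *
a=cap('scene','s0');b=cap('top','t0')
cv2.imwrite('pics/both.png',cv2.resize(np.vstack([a['image'],b['image']]),(800,1200))[:600])
cv2.imwrite('pics/t0b.png',cv2.resize(b['image'],(800,600)))
o=ctrl.get_obs();print(o, ctrl.finger_overhang)
for d in(a,b):print(d['vertical_fov'],d['cx'],d['cy'],-d['R'].T@d['t'])
E
```

```text
{'t': 0.1, 'q': array([ 1.20899989e+00,  5.33153304e-02,  1.61418100e+00,  4.56823829e-06,
        1.47603029e+00, -1.18967385e-01]), 'dq': array([ 1.92369504e-04, -1.46322433e-03, -1.97684844e-03,  1.60385130e-03,
       -3.12219828e-05,  1.41930627e-03]), 'effort': array([-3.44365499e-04, -3.94903672e+01, -3.71363246e+01, -9.74959198e-05,
        3.89274748e-03, -2.84327075e-05]), 'tool_pos': array([0.15010201, 0.60625152, 0.30275614]), 'tool_rot': array([-3.80442729e-01, -3.11800234e+00,  2.94837195e-03]), 'contact_force': array([ 0.0945498 , -1.35291613,  0.82774323]), 'wrist_torque': array([-0.00425189,  0.01794313, -0.00586238]), 'grip_force': 0.0, 'opening': 0.0854170278757796} 0.0726
55.09104935284407 258.2507586712147 189.94223095906017 [ 0.09293023 -0.30058119  0.58537173]
50.355213787558725 262.18409131338325 191.52482189560453 [0.31588939 0.26559069 1.10634046]
```

View pics/t0b.png

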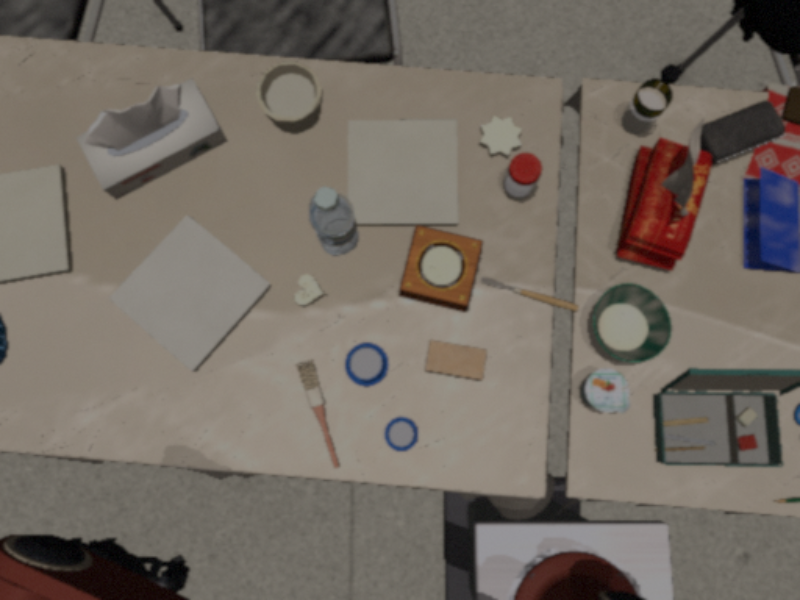

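View pics/both.png

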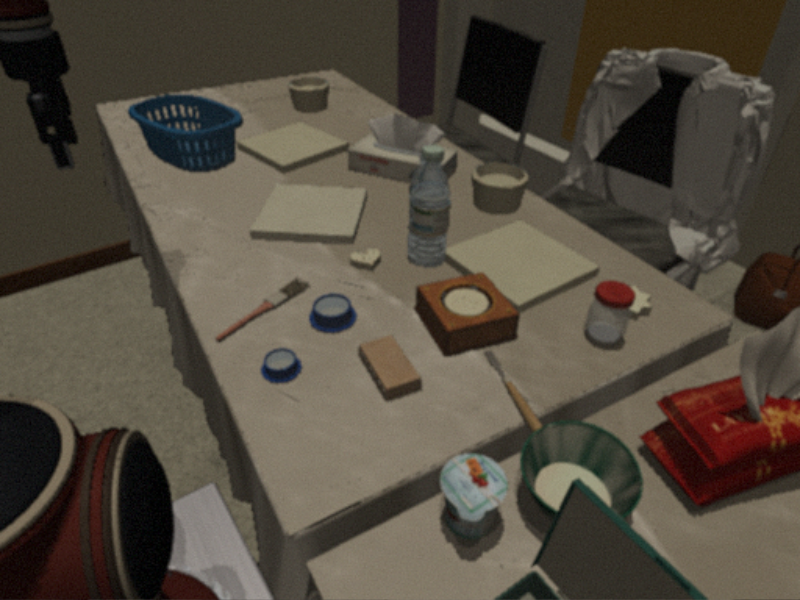

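Top view (800x600 view) shows these candidates:
- **Blue rings:** large (367,364), small (401,434). The other blue things are a packet (775,235) and the basket.
- **Brown:** the cork block is at (457,360), the mount is at (441,267), and the wooden handles at (550,298) and (325,430) are not the block.

I choose the larger blue ring at (367,364), and will measure it and check it in a crop.

```bash
cat > m.py <<'E'
from h import *
d=dict(np.load('pics/t0.npz')); im=d['image']; hsv=cv2.cvtColor(im,cv2.COLOR_BGR2HSV)
def comps(mask,amin):
    cs,_=cv2.findContours(mask.astype(np.uint8),cv2.RETR_EXTERNAL,cv2.CHAIN_APPROX_NONE)
    return [c for c in cs if cv2.contourArea(c)>amin]
roi=np.zeros(im.shape[:2],bool); roi[130:310,150:360]=1
H,S,V=[hsv[...,i].astype(int) for i in range(3)]
for nm,mask,z in(('blue',(H>100)&(H<130)&(S>90),.005),('wood',(H<20)&(S>95),.0495),('wood2',(H<20)&(S>75),.026)):
    for c in comps(mask&roi,60):
        P=np.array([onz(d,u,v,z,'top')[:2] for u,v in c[:,0]]).astype(np.float32)
        print(nm,c[:,0].mean(0),cv2.minEnclosingCircle(P),cv2.minAreaRect(P))
# brass / medallion
c=[x for x in comps((S<60)&(V>120)&roi,150)]
for x in c:
    (u,v),r=cv2.minEnclosingCircle(x)
    if abs(u-282)<15 and abs(v-170)<15: print('med',u,v,r,onz(d,u,v,.046,'top'))
print(hsv[170,282],hsv[230,292],hsv[180,262],hsv[215,300])
cv2.imwrite('pics/crop.png',cv2.resize(im[130:310,180:360],(720,720),interpolation=cv2.INTER_CUBIC)[:600])
E
python3 m.py; python3 -c "
import cv2;i=cv2.imread('pics/t0.png');cv2.imwrite('pics/crop.png',cv2.resize(i[140:290,205:355],(600,600),interpolation=2))"
```

```text
blue [256.48214286 277.44642857] ((0.29608824849128723, 0.28197091817855835), 0.026885319501161575) ((0.2969939410686493, 0.2820141017436981), (0.05022403225302696, 0.05168450251221657), 89.78778839111328)
blue [234.28767123 232.80821918] ((0.4137668013572693, 0.34163543581962585), 0.03588216379284859) ((0.41333624720573425, 0.34117865562438965), (0.07003942131996155, 0.06745992600917816), 0.18506018817424774)
wood [281.65882353 170.94705882] ((0.5743536949157715, 0.21503624320030212), 0.08436419814825058) ((0.5742608904838562, 0.21387803554534912), (0.11881712079048157, 0.12728287279605865), 75.06307983398438)
wood2 [208.91463415 278.06097561] ((0.2930501103401184, 0.40603846311569214), 0.05144805088639259) ((0.29385510087013245, 0.4037986099720001), (0.10269138216972351, 0.015514921396970749), 19.768186569213867)
wood2 [291.5  230.17] ((0.4187217652797699, 0.18916283547878265), 0.05083185061812401) ((0.4180825352668762, 0.1892716884613037), (0.09408294409513474, 0.04965192452073097), 80.33680725097656)
wood2 [346.92857143 190.35714286] ((0.5217186808586121, 0.04052857309579849), 0.03675749897956848) ((0.5262678265571594, 0.03894404321908951), (0.07330969721078873, 0.012261978350579739), 70.79600524902344)
wood2 [281.83040936 170.83625731] ((0.5806375741958618, 0.21292661130428314), 0.08624522387981415) ((0.580345094203949, 0.2120441496372223), (0.1231124997138977, 0.13119840621948242), 75.48248291015625)
med 282.1935119628906 169.7167205810547 12.377788543701172 [0.57777343 0.21245452 0.046     ]
[ 26  29 149] [ 15  76 138] [ 15 167 127] [ 16  32 150]
```

View pics/crop.png

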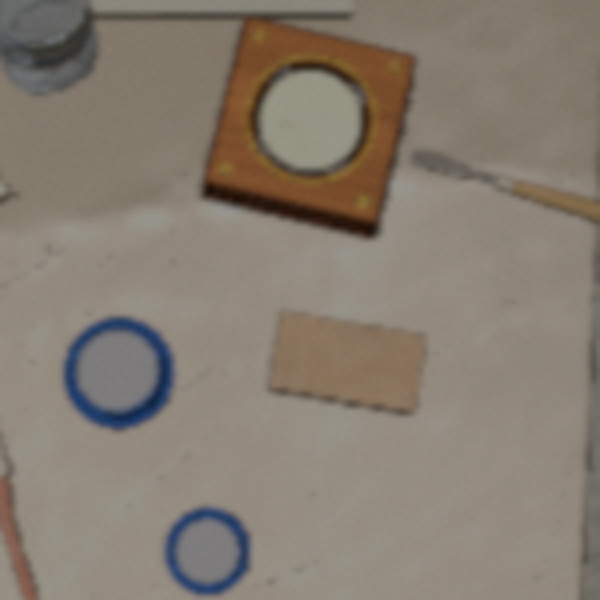

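The crop confirms it: the large bezel is flange down at (118,372), with the small one at (207,550) and the cork block at (347,362). I'll move above the bezel.

drive_tool:
  rows:
    - [[-0.04,-0.024,0.01],0]
    - [[-0.04,-0.024,0.01],0]
    - [[-0.04,-0.024,0.01],0]
    - [[-0.04,-0.024,0.01],0]
    - [[-0.04,-0.024,0.01],0]
    - [[-0.04,-0.024,0.01],0]
    - [[-0.04,-0.024,0.01],0]
    - [[-0.04,-0.024,0.01],0]
    - [[0,0,0],0]
    - [[0,0,0],0]
  jaw: 0
  grip_force: 20

```text
t: 1.1
tool_pos: [0.4149, 0.3425, 0.2231]
tool_rot: [-0.384, -3.116, 0.001]
contact_force: [-0.2, 0.2, -0.1]
opening: 0.085
grip_force: 0.0
```

```bash
cat > w.py <<'E'
from h import *
import sys
f=sys.argv[1]; z=float(sys.argv[2]); d=cap('wrist',f); im=d['image']; hsv=cv2.cvtColor(im,cv2.COLOR_BGR2HSV)
H,S,V=[hsv[...,i].astype(int) for i in range(3)]
cs,_=cv2.findContours(((H>100)&(H<130)&(S>90)).astype(np.uint8),0,cv2.CHAIN_APPROX_NONE)
for c in cs:
    if cv2.contourArea(c)>150:
        P=np.array([onz(d,u,v,z,'wrist')[:2] for u,v in c[:,0]]).astype(np.float32)
        print('blue',c[:,0].mean(0),cv2.fitEllipse(P),cv2.minEnclosingCircle(P))
o=ctrl.get_obs(); print(o['t'],o['tool_pos'],o['tool_rot'],o['contact_force'],o['q'])
cv2.imwrite(f'pics/{f}v.png',cv2.resize(im,(800,600)))
E
python3 w.py w1 0.005
```

```text
blue [276.25555556 158.25555556] ((0.3950418531894684, 0.3665018379688263), (0.012317035347223282, 0.035657044500112534), 129.2793731689453) ((0.3961229622364044, 0.36482685804367065), 0.019306199625134468)
blue [167.85714286 106.02857143] ((0.31605249643325806, 0.2757534086704254), (0.009484191425144672, 0.03343670070171356), 161.30296325683594) ((0.3127892315387726, 0.27553510665893555), 0.01740453392267227)
blue [183.6875      69.57142857] ((0.2849684953689575, 0.29694363474845886), (0.01811371184885502, 0.03809221833944321), 120.84963989257812) ((0.28701072931289673, 0.29455888271331787), 0.022474471479654312)
1.15 [0.41448159 0.34334896 0.22361275] [-3.81302548e-01 -3.11748826e+00  7.75381781e-05] [0.21262405 0.01572397 0.94446599] [ 5.53310616e-01 -9.12384881e-02  1.89184326e+00  5.20113778e-04
  1.34169972e+00 -7.74191375e-01]
```

View pics/w1v.png

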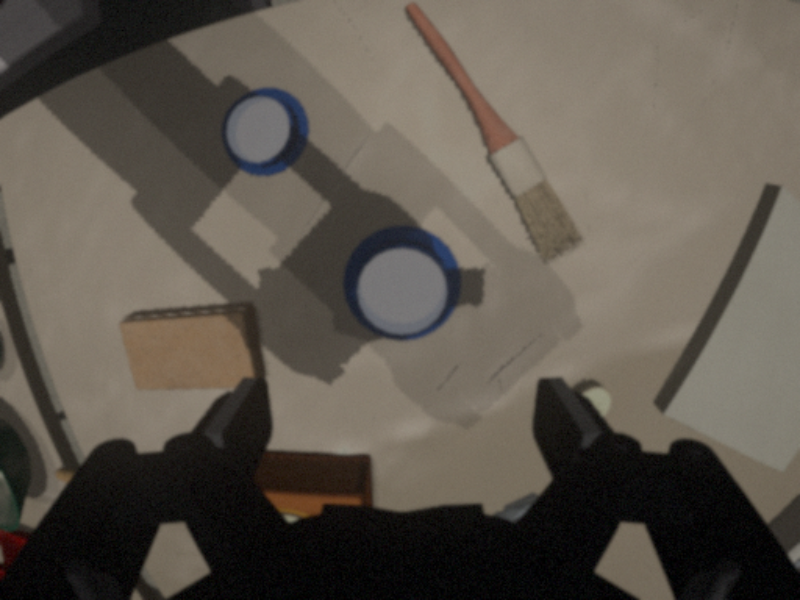

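The wrist view shows the big bezel with its window centre at about (402,291)/800, the small bezel at (265,130), the block at (190,348), and the fingertips at (245,400) and (555,400). I'll project the window centre.

```bash
cat > p.py <<'E'
from h import *
import sys
d=dict(np.load(f'pics/{sys.argv[1]}.npz')); im=d['image']
o=ctrl.get_obs(); from scipy.spatial.transform import Rotation as Ro
R=Ro.from_rotvec(o['tool_rot']).as_matrix()
def tool(p): return R.T@(np.array(p)-o['tool_pos'])
B=im.astype(int); m=((B[...,0]-B[...,2]>5)).astype(np.uint8)
cs,_=cv2.findContours(m,0,cv2.CHAIN_APPROX_NONE)
for c in cs:
    if cv2.contourArea(c)>800:
        h=cv2.convexHull(c); (u,v),r=cv2.minEnclosingCircle(h)
        p=onz(d,u,v,.006,'wrist'); print('outer',u,v,r,p,'tool',tool(p)[:2])
for uv in [(402,291)]:
    p=onz(d,uv[0]*.64,uv[1]*.64,.028,'wrist'); print('win',p,tool(p)[:2])
print('camera',-d['R'].T@d['t'])
E
python3 p.py w1
```

```text
outer 256.9395751953125 180.7726593017578 37.36655044555664 [0.41126803 0.3420404  0.006     ] tool [ 0.00261634 -0.00201079]
outer 169.7890625 83.921875 28.793338775634766 [0.29534373 0.28324841 0.006     ] tool [ 0.10095347 -0.08700927]
win [0.41137786 0.3423708  0.028     ] [ 0.00260829 -0.00166707]
camera [0.3459887  0.3588404  0.29380582]
```

drive_tool:
  rows:
    - [[0.0026,-0.0018,0.03],0]
    - [[0,0,0.035],0]
    - [[0,0,0.035],0]
    - [[0,0,0.02],0]
    - [[0,0,0.01],0]
    - [[0,0,0],0]

```text
t: 1.75
tool_pos: [0.4103, 0.3427, 0.0928]
tool_rot: [-0.377, -3.117, 0.002]
contact_force: [1.2, -0.6, 0.1]
opening: 0.0856
grip_force: 0.0
```

drive_tool:
  rows:
    - [[0,0,0],0]
    - [[0,0,0],0]
    - [[0,0,0],0]
    - [[0,0,0],0]
  jaw: 0.2

```text
t: 2.15
tool_pos: [0.4123, 0.3425, 0.0949]
tool_rot: [0.38, 3.117, 0.002]
contact_force: [-0.4, -0.1, 1.1]
opening: 0.0684
grip_force: 0.0
```

```bash
python3 w.py w2 0.005; python3 -c "
from station import ctrl;print(ctrl.finger_overhang)"
```

```text
blue [307.97029703 234.42574257] ((0.418730765581131, 0.37962600588798523), (0.0181087926030159, 0.0368853397667408), 93.32653045654297) ((0.4226164221763611, 0.3658190965652466), 0.020323393866419792)
blue [249.381317   235.51607963] ((0.4182516932487488, 0.3390214443206787), (0.06805137544870377, 0.07737370580434799), 87.062255859375) ((0.41640275716781616, 0.3408249616622925), 0.04112962633371353)
blue [112.92741935  76.78024194] ((0.2925684154033661, 0.2788693308830261), (0.051619455218315125, 0.06007583811879158), 148.32679748535156) ((0.2930753231048584, 0.2792813181877136), 0.03128693252801895)
2.2 [0.41214907 0.34241382 0.09467885] [3.80524318e-01 3.11741045e+00 1.34562329e-03] [-0.44556429 -0.61209096 -0.32231518] [ 5.54312573e-01  7.06950200e-02  1.97053665e+00  1.77783320e-05
  1.09901074e+00 -7.73565109e-01]
0.0726
```

View pics/w2v.png

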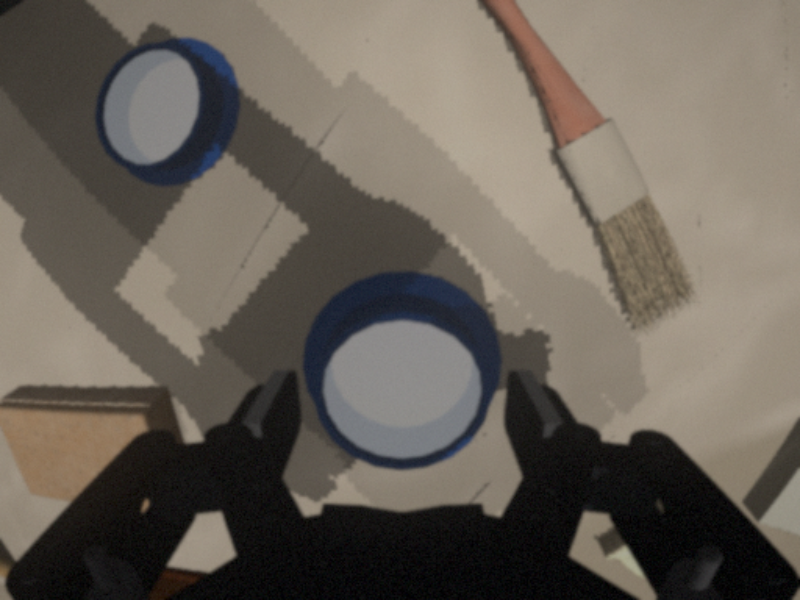

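The pads straddle the collar, with the window centre at (402,390) and the tips at (295,372) and (508,372). I'll estimate the tip height by intersecting those rays with the known pad positions.

```bash
python3 - <<'E'
from h import *
from scipy.spatial.transform import Rotation as Ro
d=dict(np.load('pics/w2.npz'));o=ctrl.get_obs();R=Ro.from_rotvec(o['tool_rot']).as_matrix()
for u,v in((297,372),(508,372),(297,425),(508,435)):
    c,k=ray(d,u*.64,v*.64,'wrist'); c=R.T@(c-o['tool_pos']);k=R.T@k
    s=(np.sign(k[1])*.0342-c[1])/k[1]; print((c+s*k).round(4))
p=onz(d,402*.64,389*.64,.028,'wrist');print(p,R.T@(p-o['tool_pos']))
E
```

```text
[ 0.0103 -0.0342  0.0624]
[0.0084 0.0342 0.0663]
[-0.0054 -0.0342  0.0555]
[-0.0107  0.0342  0.0577]
[0.40958854 0.34242613 0.028     ] [ 0.00255046 -0.00066912  0.06667588]
```

Tips reach only about 65 mm ahead at this opening, so I'll descend 20 mm more, then grip.

drive_tool:
  rows:
    - [[0.0015,0,0.008],0]
    - [[0,0,0.008],0]
    - [[0,0,0.004],0]
    - [[0,0,0],0]
    - [[0,0,0],0]

```text
t: 2.7
tool_pos: [0.4102, 0.3425, 0.0735]
tool_rot: [-0.38, -3.118, 0.001]
contact_force: [0.2, 0.8, 0.4]
opening: 0.0682
grip_force: 0.0
```

drive_tool:
  rows:
    - [[0,0,0],0]
    - [[0,0,0],0]
    - [[0,0,0],0]
    - [[0,0,0],0]
    - [[0,0,0],0]
    - [[0,0,0],0]
  jaw: 0.5
  grip_force: 25

```text
t: 3.3
tool_pos: [0.4105, 0.3427, 0.0742]
tool_rot: [0.38, 3.118, 0.001]
contact_force: [-0.5, -0.1, 2.2]
opening: 0.0594
grip_force: 27.2
```

drive_tool:
  rows:
    - [[0,0,-0.03],0]
    - [[0,0,-0.04],0]
    - [[0,0,-0.03],0]
    - [[-0.02,-0.01,0],0]
    - [[-0.04,-0.017,0],0]
    - [[-0.04,-0.017,0],0]
    - [[-0.04,-0.017,0],0]
    - [[0,0,0],0]
    - [[0,0,0],0]

```text
t: 4.2
tool_pos: [0.5317, 0.249, 0.1733]
tool_rot: [-0.383, -3.117, 0.0]
contact_force: [-0.5, 0.4, -0.0]
opening: 0.0591
grip_force: 27.4
```

```bash
python3 w.py w3 0.005
```

```text
blue [261.51434426 252.21721311] ((0.5938675999641418, 0.23238122463226318), (0.1196589469909668, 0.1516616940498352), 77.52467346191406) ((0.5952209830284119, 0.232478067278862), 0.07554009556770325)
4.25 [0.53095379 0.24966792 0.17324955] [-3.80972081e-01 -3.11678675e+00  4.56252875e-04] [-1.16673939 -0.58599574 -0.12493253] [ 3.12594272e-01  7.89119213e-02  1.81229955e+00  4.35053746e-04
  1.25196283e+00 -1.01508080e+00]
```

View pics/w3v.png

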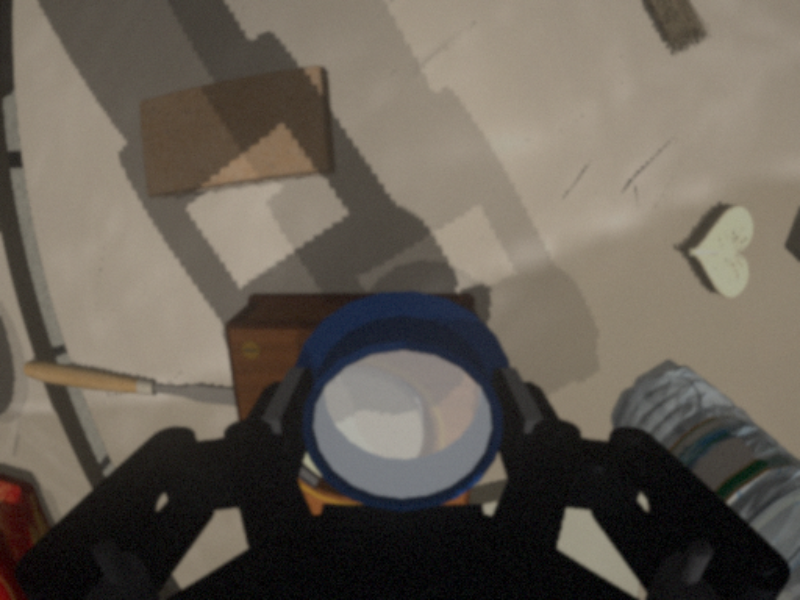

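Wrist view: the bezel is held level between the pads, covering the mount, and the block is upper left at (235,130). I'll move past the mount so it appears unobscured in the picture.

drive_tool:
  rows:
    - [[-0.02,0,-0.015],0]
    - [[-0.04,0,-0.015],0]
    - [[-0.04,0,0],0]
    - [[-0.03,0,0],0]
    - [[-0.01,0,0],0]
    - [[0,0,0],0]
    - [[0,0,0],0]
    - [[0,0,0],0]

```text
t: 5.05
tool_pos: [0.6658, 0.217, 0.2035]
tool_rot: [-0.378, -3.117, 0.0]
contact_force: [-0.9, 0.5, -1.2]
opening: 0.059
grip_force: 27.4
```

```bash
python3 w.py w4 0.005
```

```text
blue [247.31389699 249.2244898 ] ((0.7500074505805969, 0.1958293318748474), (0.13178789615631104, 0.15142543613910675), 67.57991027832031) ((0.7461106777191162, 0.1956784725189209), 0.0849761888384819)
5.1 [0.66604386 0.21687412 0.20371505] [-3.78271774e-01 -3.11779036e+00  2.24285159e-04] [ 0.36340324 -0.44513421 -0.25381081] [ 2.08609321e-01  2.99365561e-01  1.50597505e+00  1.73200219e-04
  1.33718662e+00 -1.12075365e+00]
```

View pics/w4v.png

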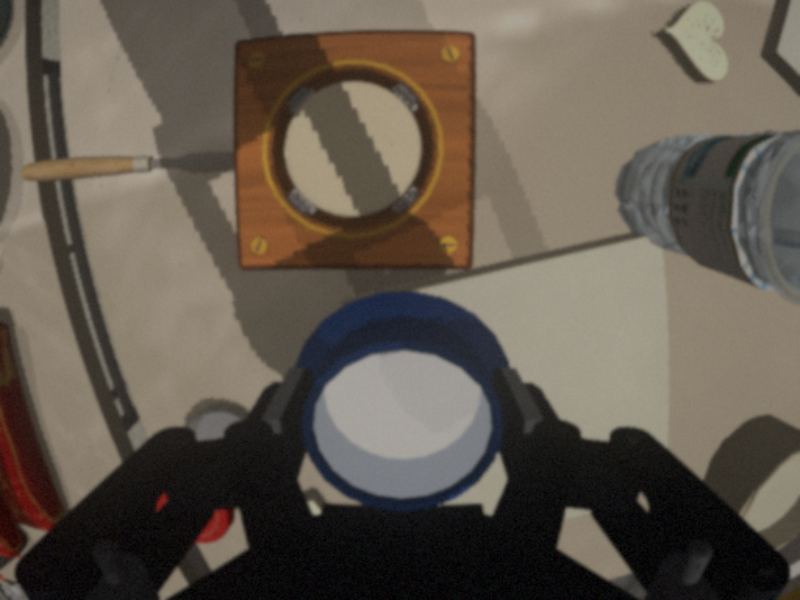

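The view shows the open mount clearly, with the brass ring centred near (352,149)/800 and clips on the diagonals. I'll fit the ring, and the bezel in the tool frame.

```bash
cat > f.py <<'E'
from h import *
from scipy.spatial.transform import Rotation as Ro
from scipy.optimize import least_squares
d=dict(np.load('pics/w4.npz'));im=d['image'];o=ctrl.get_obs();R=Ro.from_rotvec(o['tool_rot']).as_matrix();T=o['tool_pos']
def circ(P,n):
    g=least_squares(lambda q:np.hypot(P[:,0]-q[0],P[:,1]-q[1])-q[2],[*P.mean(0),.03],loss='soft_l1',f_scale=.001)
    print(n,g.x.round(4),len(P),'rms',np.sqrt((g.fun**2).mean()).round(5)); return g.x
hsv=cv2.cvtColor(im,cv2.COLOR_BGR2HSV);H,S,V=[hsv[...,i].astype(int) for i in range(3)]
yy,xx=np.mgrid[:384,:512]; r=np.hypot(xx-352*.64,yy-149*.64)
m=(H>=19)&(H<30)&(S>120)&(r>50)&(r<64)
P=np.array([onz(d,u,v,.0495,'wrist') for v,u in np.argwhere(m)]); c=circ(P[:,:2],'ring')
C=np.array([onz(d,u*.64,v*.64,.0495,'wrist')for u,v in((237,39),(474,33),(473,268),(241,268))]);print('corners',C.mean(0),np.linalg.norm(np.diff(C,axis=0),axis=1)); print('screws',np.mean([onz(d,u*.64,v*.64,.0495,'wrist')for u,v in((257,62),(450,53),(259,245),(449,243))],0))
print('tool ring',R.T@(np.array([c[0],c[1],T[2]])-T))
# bezel in tool frame
def ontool(u,v,z):
    a,k=ray(d,u,v,'wrist');a=R.T@(a-T);k=R.T@k;return (a+k*(z-a[2])/k[2])[:2]
m=((H>100)&(H<130)&(S>90)).astype(np.uint8)
cs,_=cv2.findContours(m,0,cv2.CHAIN_APPROX_NONE);b=max(cs,key=cv2.contourArea)[:,0]
up=b[(b[:,1]<232)&(b[:,0]>185)&(b[:,0]<325)&(b[:,1]<225)]
circ(np.array([ontool(u,v,.0705)for u,v in up]),'flange tool')
lo=b[(b[:,1]>285)]
circ(np.array([ontool(u,v,.046)for u,v in b[(b[:,1]>305)]]),'collar low tool')
w=((im[...,0].astype(int)>im[...,2])&(S<70)&(V>60)&(yy>215)&(yy<325)&(xx>195)&(xx<322)).astype(np.uint8)
cs,_=cv2.findContours(w,0,cv2.CHAIN_APPROX_NONE);g=max(cs,key=cv2.contourArea)[:,0];print(g.min(0),g.max(0))
circ(np.array([ontool(u,v,.046)for u,v in g]),'window tool')
E
python3 f.py
```

```text
ring [0.5772 0.2124 0.0429] 290 rms 0.00048
corners [0.57748297 0.21337819 0.0495    ] [0.11715815 0.1174653  0.11790198]
screws [0.57755553 0.21274969 0.0495    ]
tool ring [ 8.51684791e-02 -2.55948923e-02  8.44363229e-05]
flange tool [ 0.0302 -0.0046  0.014 ] 465 rms 0.0062
collar low tool [-0.0034 -0.0009  0.026 ] 193 rms 0.00172
[199 223] [315 319]
window tool [-0.0002 -0.0008  0.026 ] 304 rms 0.00031
```

drive_tool:
  rows:
    - [[0.02,-0.006,0],0]
    - [[0.03,-0.009,0],0]
    - [[0.025,-0.007,0.01],0]
    - [[0.0104,-0.0028,0.02],0]
    - [[0,0,0.025],0]
    - [[0,0,0.015],0]
    - [[0,0,0],0]
    - [[0,0,0],0]
    - [[0,0,0],0]

```text
t: 6.0
tool_pos: [0.5796, 0.2128, 0.1355]
tool_rot: [0.38, 3.116, 0.001]
contact_force: [0.2, -0.8, -1.4]
opening: 0.0591
grip_force: 27.4
```

```bash
python3 - <<'E'
from h import *
from scipy.spatial.transform import Rotation as Ro
import time
o=ctrl.get_obs();R=Ro.from_rotvec(o['tool_rot']).as_matrix();print(o['tool_pos'],o['contact_force'],R.T@(np.array([.5772,.2124,0])+R@[.0002,.0008,0]-o['tool_pos']))
d=cap('top','t5');cv2.imwrite('pics/t5v.png',cv2.resize(d['image'][120:220,232:332],(600,600),interpolation=2))
E
```

```text
[0.57958943 0.21278852 0.13549123] [ 0.18166075 -0.78612825 -1.38746085] [ 0.0027306  -0.00030899  0.13548469]
```

drive_tool:
  rows:
    - [[0,0,0.0],0]

```text
t: 6.15
tool_pos: [0.5794, 0.2127, 0.1352]
tool_rot: [0.38, 3.116, 0.001]
contact_force: [1.0, 0.6, -1.0]
opening: 0.059
grip_force: 27.4
```

drive_tool:
  rows:
    - [[0,0,0],0]

```text
t: 6.25
tool_pos: [0.5791, 0.2126, 0.1347]
tool_rot: [0.381, 3.117, 0.001]
contact_force: [-0.7, -0.1, -0.4]
opening: 0.0592
grip_force: 27.4
```

drive_tool:
  rows:
    - [[0,0,0],0]

```text
t: 6.35
tool_pos: [0.5788, 0.2125, 0.1343]
tool_rot: [0.38, 3.118, 0.0]
contact_force: [0.4, -0.1, -0.4]
opening: 0.0592
grip_force: 27.4
```

drive_tool:
  rows:
    - [[0,0,0],0]

```text
t: 6.45
tool_pos: [0.5786, 0.2125, 0.134]
tool_rot: [0.381, 3.118, 0.0]
contact_force: [-0.6, -0.2, 0.1]
opening: 0.0595
grip_force: 27.4
```

drive_tool:
  rows:
    - [[0,0,0],0]
    - [[0,0,0],0]
    - [[0,0,0],0]
    - [[0,0,0],0]
    - [[0,0,0],0]
    - [[0,0,0],0]
    - [[0,0,0],0]
    - [[0,0,0],0]

```text
t: 7.25
tool_pos: [0.5786, 0.2125, 0.1339]
tool_rot: [0.38, 3.118, -0.0]
contact_force: [0.2, 0.4, -1.4]
opening: 0.0591
grip_force: 27.4
```

```bash
python3 - <<'E'
from h import *
from scipy.spatial.transform import Rotation as Ro
o=ctrl.get_obs();R=Ro.from_rotvec(o['tool_rot']).as_matrix();print(o['tool_pos'],o['contact_force'],R.T@(np.array([.5772,.2124,0])+R@[.0002,.0008,0]-o['tool_pos']))
E
```

```text
[0.57856306 0.21253714 0.13390962] [ 0.2033611   0.42170444 -1.38616694] [0.00149654 0.00034214 0.13390956]
```

View pics/t5v.png

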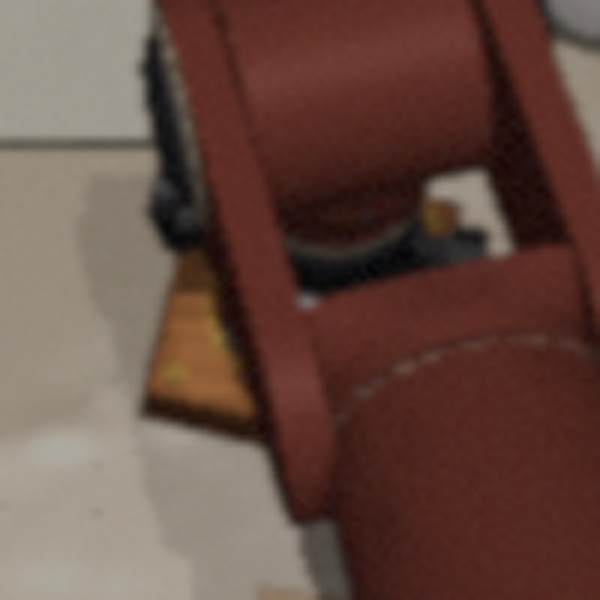

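The arm hides the mount from the top camera, so I'll use the wrist-derived target: correct 1.5 mm and lower.

drive_tool:
  rows:
    - [[0.0015,0.0003,0],0]
    - [[0,0,0.004],0]
    - [[0,0,0.003],0]
    - [[0,0,0],0]
    - [[0,0,0],0]
    - [[0,0,0],0]
    - [[0,0,0],0]

```text
t: 7.95
tool_pos: [0.5773, 0.2132, 0.1271]
tool_rot: [0.38, 3.118, 0.0]
contact_force: [0.4, -0.5, -0.1]
opening: 0.059
grip_force: 27.4
```

drive_tool:
  rows:
    - [[0,0,0.002],0]
    - [[0,0,0.002],0]
    - [[0,0,0.001],0]
    - [[0,0,0],0]
    - [[0,0,0],0]
    - [[0,0,0],0]

```text
t: 8.55
tool_pos: [0.5772, 0.2132, 0.122]
tool_rot: [0.38, 3.118, 0.0]
contact_force: [-0.6, 0.0, -1.0]
opening: 0.0589
grip_force: 27.4
```

drive_tool:
  rows:
    - [[0,0,0.001],0]
    - [[0,0,0.0005],0]
    - [[0,0,0],0]
    - [[0,0,0],0]
    - [[0,0,0],0]

```text
t: 9.05
tool_pos: [0.5772, 0.2132, 0.1204]
tool_rot: [-0.38, -3.118, -0.0]
contact_force: [0.7, -0.0, -0.2]
opening: 0.0592
grip_force: 27.4
```

drive_tool:
  rows:
    - [[0,0,0],0]
    - [[0,0,0],0]
    - [[0,0,0],0]
    - [[0,0,0],0]
    - [[0,0,0],0]
    - [[0,0,0],0]
  jaw: 0

```text
t: 9.65
tool_pos: [0.5772, 0.2132, 0.1204]
tool_rot: [0.38, 3.118, 0.0]
contact_force: [-0.1, -0.3, 0.4]
opening: 0.0853
grip_force: 0.0
```

drive_tool:
  rows:
    - [[0,0,-0.01],0]
    - [[0,0,-0.03],0]
    - [[0,0,-0.04],0]
    - [[-0.03,0,-0.02],0]
    - [[-0.04,0,0],0]
    - [[-0.03,0,0],0]
    - [[0,0,0],0]
    - [[0,0,0],0]

```text
t: 10.45
tool_pos: [0.6744, 0.1889, 0.2206]
tool_rot: [-0.381, -3.118, -0.0]
contact_force: [-1.0, 0.7, 0.5]
opening: 0.0856
grip_force: 0.0
```

```bash
python3 w.py w6 0.051; sed 's/w4/w6/' f.py > f6.py; sed -i '/bezel in tool/,$d' f6.py; cat >> f6.py <<'E'
w=((H>95)&(H<135)&(S>90)&(yy<230)).astype(np.uint8)
cs,_=cv2.findContours(w,0,cv2.CHAIN_APPROX_NONE);g=max(cs,key=cv2.contourArea)[:,0]
(u,v),rr=cv2.minEnclosingCircle(g);print(u,v,rr,onz(d,u,v,.05,'wrist'))
E
python3 f6.py
```

```text
blue [271.56764706  72.79411765] ((0.5776383876800537, 0.2138725072145462), (0.06554646044969559, 0.07028625160455704), 108.0291976928711) ((0.5785526037216187, 0.21295012533664703), 0.03775326907634735)
10.5 [0.67376099 0.18919812 0.22044495] [-3.80431292e-01 -3.11767188e+00  3.44531364e-05] [-1.20812484  0.44286461 -0.41806473] [ 1.67470803e-01  2.83366709e-01  1.49623807e+00  2.10172945e-04
  1.36275679e+00 -1.16052127e+00]
ring [0.5822 0.1855 0.0445] 19 rms 0.00272
corners [0.58469779 0.18406564 0.0495    ] [0.12597583 0.12634767 0.12683147]
screws [0.58476871 0.18338817 0.0495    ]
tool ring [ 8.80295529e-02 -2.55745784e-02  7.23115227e-05]
258.1945495605469 78.75849914550781 46.22883224487305 [0.57916974 0.21249391 0.05      ]
```

View pics/w6v.png

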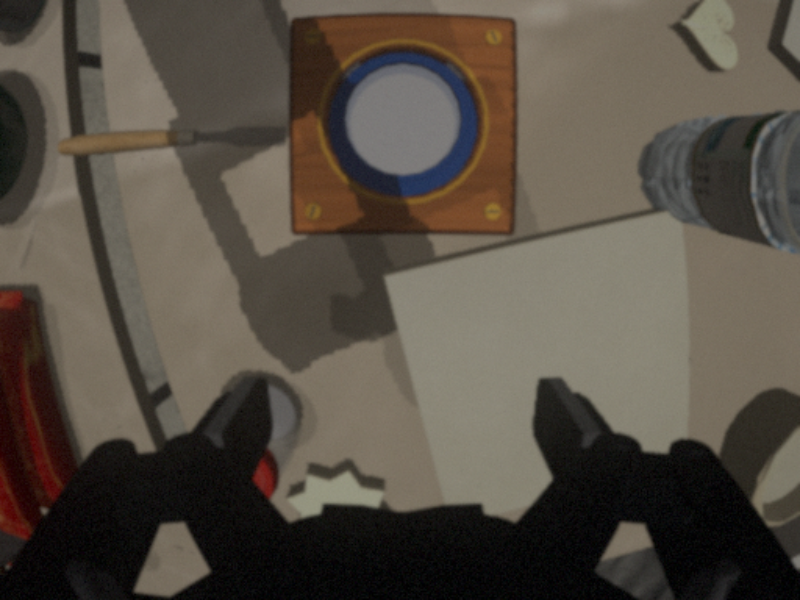

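The bezel lies centred in the mouth, with the ring and window concentric at about (404,120)/800. Now for the block: translate above it and turn the tool about +86°.

drive_tool:
  rows:
    - [[0.042,-0.01,0],0]
    - [[0.042,-0.01,0],0]
    - [[0.042,-0.01,0],0]
    - [[0.042,-0.01,0],0]
    - [[0.042,-0.01,0],0]
    - [[0.04,-0.011,0],0]

```text
t: 11.1
tool_pos: [0.4139, 0.1902, 0.2199]
tool_rot: [-0.379, -3.118, -0.0]
contact_force: [-0.6, 0.9, 1.3]
opening: 0.0852
grip_force: 0.0
```

drive_tool:
  rows:
    - [[0,0,0],0.15]
    - [[0,0,0],0.15]
    - [[0,0,0],0.15]
    - [[0,0,0],0.15]
    - [[0,0,0],0.15]
    - [[0,0,0],0.15]
    - [[0,0,0],0.15]
    - [[0,0,0],0.15]
    - [[0,0,0],0.15]
    - [[0,0,0],0.15]

```text
t: 12.1
tool_pos: [0.4156, 0.1903, 0.2202]
tool_rot: [-2.409, -2.016, 0.0]
contact_force: [-0.1, 0.1, -0.2]
opening: 0.0854
grip_force: 0.0
```

drive_tool:
  rows:
    - [[0,0,0.02],0]
    - [[0,0,0.02],0]
    - [[0,0,0],0]
    - [[0,0,0],0]
    - [[0,0,0],0]

```text
t: 12.6
tool_pos: [0.4171, 0.1903, 0.1816]
tool_rot: [2.403, 2.022, 0.003]
contact_force: [0.2, -0.6, 1.0]
opening: 0.0857
grip_force: 0.0
```

```bash
python3 w.py w7 0.026; cat > b.py <<'E'
from h import *
from scipy.spatial.transform import Rotation as Ro
import sys
d=dict(np.load(f'pics/{sys.argv[1]}.npz'));im=d['image'];o=ctrl.get_obs();R=Ro.from_rotvec(o['tool_rot']).as_matrix();T=o['tool_pos']
hsv=cv2.cvtColor(im,cv2.COLOR_BGR2HSV);H,S,V=[hsv[...,i].astype(int) for i in range(3)]
m=cv2.medianBlur(((H<22)&(S>65)&(V>40)).astype(np.uint8),5)
cs,_=cv2.findContours(m,0,cv2.CHAIN_APPROX_NONE)
for c in cs:
    if cv2.contourArea(c)>800:
        P=np.array([(R.T@(onz(d,u,v,.026,'wrist')-T))[:2] for u,v in c[:,0]]).astype(np.float32)
        print(c[:,0].min(0),c[:,0].max(0),'tool rect',cv2.minAreaRect(P))
E
python3 b.py w7
```

```text
blue [455.20325203 150.80894309] ((0.605079710483551, 0.2039933055639267), (0.08324260264635086, 0.10170575976371765), 72.7370376586914) ((0.6065597534179688, 0.20451979339122772), 0.05110862851142883)
blue [110.50462963 121.33796296] ((0.3035667836666107, 0.280164897441864), (0.04673352092504501, 0.05369817093014717), 79.14169311523438) ((0.3046928644180298, 0.2788142263889313), 0.02733023464679718)
12.65 [0.4173387  0.1903037  0.18180049] [2.40301305 2.02217001 0.00333606] [-0.26848464  0.14161729  0.74900577] [ 2.65328435e-01 -2.53174399e-01  2.10680456e+00  3.59920774e-05
  1.28563674e+00  4.37020589e-01]
[226 139] [293 256] tool rect ((-0.0007541105151176453, 0.0005246028304100037), (0.05253422632813454, 0.09867087751626968), 89.8330307006836)
[357  60] [505 221] tool rect ((0.04866554215550423, 0.160747691988945), (0.1350833773612976, 0.15433616936206818), 4.055279731750488)
```

View pics/w7v.png

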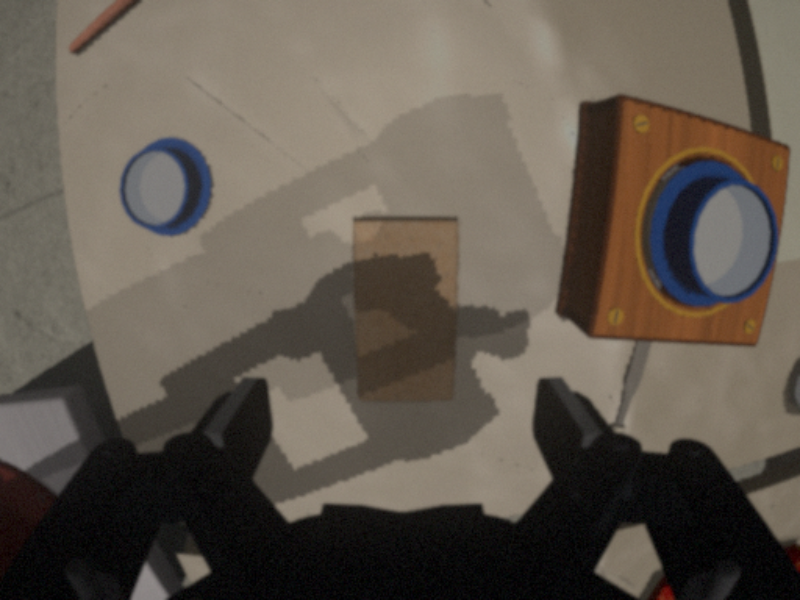

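The block appears square with the tool at (406,310)/800, offset below 1 mm. Descend and grip.

drive_tool:
  rows:
    - [[-0.0008,0.0005,0.03],0]
    - [[0,0,0.035],0]
    - [[0,0,0.025],0]
    - [[0,0,0.0125],0]
    - [[0,0,0],0]
    - [[0,0,0],0]
    - [[0,0,0],0]
    - [[0,0,0],0]
    - [[0,0,0],0]

```text
t: 13.55
tool_pos: [0.418, 0.1894, 0.079]
tool_rot: [2.403, 2.022, 0.003]
contact_force: [0.5, 0.3, -0.3]
opening: 0.0852
grip_force: 0.0
```

drive_tool:
  rows:
    - [[0,0,0],0]
    - [[0,0,0],0]
    - [[0,0,0],0]
    - [[0,0,0],0]
    - [[0,0,0],0]
    - [[0,0,0],0]
    - [[0,0,0],0]
    - [[0,0,0],0]
    - [[0,0,0],0]
  jaw: 0.6
  grip_force: 60

```text
t: 14.45
tool_pos: [0.4178, 0.1893, 0.0784]
tool_rot: [2.404, 2.022, 0.002]
contact_force: [0.3, -0.2, 5.8]
opening: 0.0509
grip_force: 64.9
```

drive_tool:
  rows:
    - [[0,0,-0.01],0]
    - [[0,0,-0.03],0]
    - [[0,0,-0.04],0]
    - [[0,0,-0.03],0]
    - [[0.01,0.03,0],0]
    - [[0.015,0.045,0],0]
    - [[0.015,0.045,0],0]
    - [[0.0107,0.033,0],0]
    - [[0,0,0],0]
    - [[0,0,0],0]

```text
t: 15.45
tool_pos: [0.5762, 0.2127, 0.1867]
tool_rot: [-2.403, -2.021, 0.004]
contact_force: [-1.2, -0.4, -1.5]
opening: 0.0504
grip_force: 64.2
```

drive_tool:
  rows:
    - [[0,0,0],0]
    - [[0,0,0],0]
    - [[0,0,0],0]
    - [[0,0,0],0]
    - [[0,0,0],0]
    - [[0,0,0],0]

```text
t: 16.05
tool_pos: [0.5766, 0.2129, 0.188]
tool_rot: [2.404, 2.022, 0.0]
contact_force: [0.2, -0.2, -2.5]
opening: 0.0505
grip_force: 64.2
```

```bash
python3 w.py w8 0.051
```

```text
blue [ 14.41221374 175.29770992] ((0.34876593947410583, 0.2816803753376007), (0.0412132665514946, 0.04169131815433502), 21.523345947265625) ((0.3488781750202179, 0.2815626263618469), 0.02263423055410385)
16.1 [0.57663007 0.21291835 0.18803282] [2.40392453e+00 2.02238712e+00 2.65073755e-04] [-0.0574269  -0.52515287 -0.72194063] [ 2.32717094e-01  1.24856952e-01  1.73601418e+00 -2.48253540e-05
  1.28052057e+00  4.04694310e-01]
```

View pics/w8v.png

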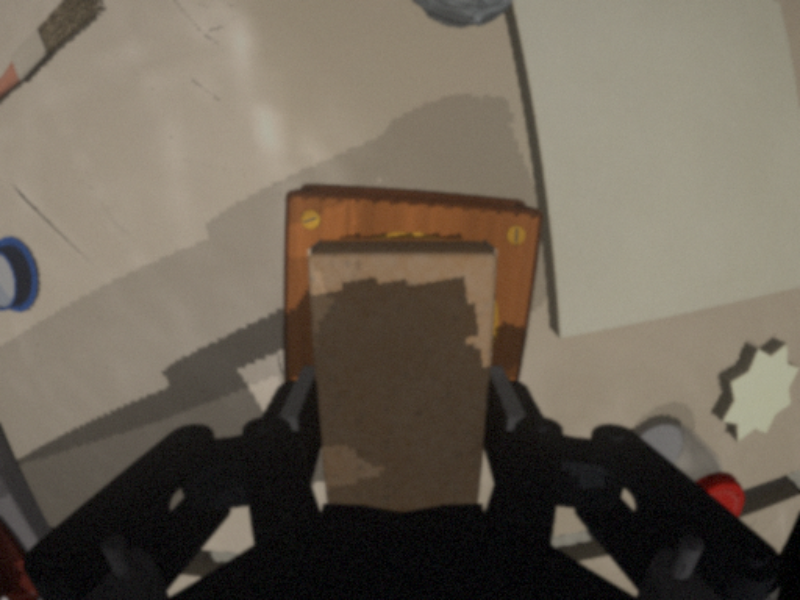

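The block hangs level over the mount and hides the bezel. Lower to near contact.

drive_tool:
  rows:
    - [[0,0,0.015],0]
    - [[0,0,0.012],0]
    - [[0,0,0.004],0]
    - [[0,0,0],0]
    - [[0,0,0],0]
    - [[0,0,0],0]
    - [[0,0,0],0]

```text
t: 16.8
tool_pos: [0.5771, 0.213, 0.1576]
tool_rot: [2.404, 2.022, 0.002]
contact_force: [1.1, 0.5, -0.5]
opening: 0.0504
grip_force: 64.2
```

drive_tool:
  rows:
    - [[0,0,0.0015],0]
    - [[0,0,0.001],0]
    - [[0,0,0],0]
    - [[0,0,0],0]

```text
t: 17.2
tool_pos: [0.5766, 0.2129, 0.1543]
tool_rot: [-2.404, -2.022, 0.0]
contact_force: [-0.5, 0.4, -1.3]
opening: 0.0504
grip_force: 64.2
```

drive_tool:
  rows:
    - [[0,0,0.001],0]
    - [[0,0,0],0]
    - [[0,0,0],0]

```text
t: 17.5
tool_pos: [0.5766, 0.2129, 0.1533]
tool_rot: [-2.404, -2.022, 0.0]
contact_force: [-0.3, 0.1, -0.7]
opening: 0.0505
grip_force: 64.2
```

drive_tool:
  rows:
    - [[0,0,0.001],0]
    - [[0,0,0],0]
    - [[0,0,0],0]

```text
t: 17.8
tool_pos: [0.5767, 0.2129, 0.1525]
tool_rot: [2.404, 2.022, 0.0]
contact_force: [0.0, -0.4, -1.9]
opening: 0.0505
grip_force: 64.3
```

drive_tool:
  rows:
    - [[0,0,0.001],0]
    - [[0,0,0],0]
    - [[0,0,0],0]

```text
t: 18.1
tool_pos: [0.5767, 0.213, 0.1517]
tool_rot: [-2.404, -2.022, -0.0]
contact_force: [-1.5, 0.6, 2.5]
opening: 0.0507
grip_force: 64.6
```

drive_tool:
  rows:
    - [[0,0,0.001],0]
    - [[0,0,0],0]
    - [[0,0,0],0]

```text
t: 18.4
tool_pos: [0.5768, 0.213, 0.1507]
tool_rot: [2.404, 2.022, 0.0]
contact_force: [-1.2, -0.3, 3.6]
opening: 0.0507
grip_force: 64.7
```

drive_tool:
  rows:
    - [[0,0,0.0005],0]
    - [[0,0,0],0]
    - [[0,0,0],0]

```text
t: 18.7
tool_pos: [0.5767, 0.213, 0.1501]
tool_rot: [-2.404, -2.023, -0.0]
contact_force: [-2.0, 1.1, 4.1]
opening: 0.0506
grip_force: 64.8
```

drive_tool:
  rows:
    - [[0,0,0.0005],0]
    - [[0,0,0],0]
    - [[0,0,0],0]

```text
t: 19.0
tool_pos: [0.5767, 0.213, 0.1495]
tool_rot: [-2.404, -2.022, -0.0]
contact_force: [-2.2, 0.3, 3.1]
opening: 0.051
grip_force: 64.8
```

drive_tool:
  rows:
    - [[0,0,0.0005],0]
    - [[0,0,0.0005],0]
    - [[0,0,0],0]

```text
t: 19.3
tool_pos: [0.5767, 0.213, 0.1484]
tool_rot: [-2.404, -2.022, -0.0]
contact_force: [-2.7, 0.3, 4.9]
opening: 0.0506
grip_force: 64.9
```

drive_tool:
  rows:
    - [[0,0,0.0005],0]
    - [[0,0,0.0005],0]
    - [[0,0,0],0]

```text
t: 19.6
tool_pos: [0.5767, 0.213, 0.1476]
tool_rot: [-2.404, -2.022, -0.0]
contact_force: [-3.1, 0.7, 5.1]
opening: 0.0508
grip_force: 65.0
```

drive_tool:
  rows:
    - [[0,0,0.0005],0]
    - [[0,0,0],0]

```text
t: 19.8
tool_pos: [0.5768, 0.213, 0.1473]
tool_rot: [-2.404, -2.022, -0.0]
contact_force: [-3.1, 0.7, 5.9]
opening: 0.0507
grip_force: 65.1
```

drive_tool:
  rows:
    - [[0,0,0.0005],0]
    - [[0,0,0],0]

```text
t: 20.0
tool_pos: [0.5768, 0.213, 0.147]
tool_rot: [-2.404, -2.022, -0.0]
contact_force: [-3.6, 1.5, 7.3]
opening: 0.0507
grip_force: 65.2
```

drive_tool:
  rows:
    - [[0,-0.0005,0],0]
    - [[0,0,0],0]

```text
t: 20.2
tool_pos: [0.5767, 0.213, 0.1471]
tool_rot: [2.403, 2.022, 0.002]
contact_force: [-1.9, 1.1, 5.9]
opening: 0.0508
grip_force: 65.0
```

drive_tool:
  rows:
    - [[0,0,0.0005],0]
    - [[0,0,0],0]

```text
t: 20.4
tool_pos: [0.5766, 0.213, 0.1463]
tool_rot: [2.403, 2.022, 0.002]
contact_force: [0.1, 0.4, 0.1]
opening: 0.0506
grip_force: 64.4
```

drive_tool:
  rows:
    - [[0,0,0.0005],0]
    - [[0,0,0],0]

```text
t: 20.6
tool_pos: [0.5764, 0.2128, 0.1449]
tool_rot: [2.404, 2.022, 0.001]
contact_force: [1.3, 0.6, 2.0]
opening: 0.0504
grip_force: 64.4
```

drive_tool:
  rows:
    - [[0,0,0],0]
    - [[0,0,0],0]

```text
t: 20.8
tool_pos: [0.5764, 0.2128, 0.1453]
tool_rot: [2.404, 2.022, 0.0]
contact_force: [1.1, -0.0, 1.3]
opening: 0.0506
grip_force: 64.4
```

drive_tool:
  rows:
    - [[0,0,0.0005],0]
    - [[0,0,0],0]

```text
t: 21.0
tool_pos: [0.5763, 0.2128, 0.1449]
tool_rot: [2.404, 2.022, 0.0]
contact_force: [1.4, -1.0, 1.8]
opening: 0.0508
grip_force: 64.6
```

drive_tool:
  rows:
    - [[0,0,0.0005],0]
    - [[0,0,0],0]

```text
t: 21.2
tool_pos: [0.5763, 0.2129, 0.1448]
tool_rot: [2.404, 2.022, -0.0]
contact_force: [0.2, -2.1, 3.9]
opening: 0.0508
grip_force: 64.9
```

drive_tool:
  rows:
    - [[0,0,0.0003],0]
    - [[0,0,0],0]

```text
t: 21.4
tool_pos: [0.5763, 0.2129, 0.1448]
tool_rot: [2.404, 2.022, -0.0]
contact_force: [-0.7, -1.2, 5.2]
opening: 0.0507
grip_force: 65.1
```

drive_tool:
  rows:
    - [[0,0,0.0003],0]
    - [[0,0,0],0]

```text
t: 21.6
tool_pos: [0.5764, 0.2129, 0.1447]
tool_rot: [2.404, 2.022, -0.0]
contact_force: [-1.0, -1.9, 6.4]
opening: 0.0506
grip_force: 65.2
```

drive_tool:
  rows:
    - [[0,0,0.0003],0]
    - [[0,0,0],0]

```text
t: 21.8
tool_pos: [0.5764, 0.2129, 0.1447]
tool_rot: [2.404, 2.022, -0.0]
contact_force: [-1.7, -1.8, 7.5]
opening: 0.0505
grip_force: 65.4
```

drive_tool:
  rows:
    - [[0,0,0.0003],0]
    - [[0,0,0.0002],0]
    - [[0,0,0],0]

```text
t: 22.1
tool_pos: [0.5764, 0.213, 0.1446]
tool_rot: [2.404, 2.022, -0.0]
contact_force: [-4.6, -2.0, 9.9]
opening: 0.0507
grip_force: 65.6
```

drive_tool:
  rows:
    - [[0,0,-0.001],0]
    - [[0,0,-0.002],0]
    - [[0,0,-0.012],0]
    - [[0,0,-0.025],0]
    - [[0,-0.03,-0.02],0]
    - [[0,-0.045,0],0]
    - [[0,-0.045,0],0]
    - [[0,-0.03,0],0]
    - [[0,0,0],0]
    - [[0,0,0],0]

```text
t: 23.1
tool_pos: [0.4279, 0.2388, 0.2031]
tool_rot: [2.403, 2.023, 0.0]
contact_force: [0.4, 0.5, -0.9]
opening: 0.0508
grip_force: 64.2
```

```bash
python3 - <<'E'
from h import *
a=cap('wrist','w9')['image'];s=cap('scene','s9')['image'];s0=cv2.imread('pics/s0.png')
r=lambda i:cv2.resize(i,(400,300),interpolation=cv2.INTER_AREA)
z=lambda i:cv2.resize(i[160:235,250:350],(400,300),interpolation=cv2.INTER_CUBIC)
cv2.imwrite('pics/c9.png',np.vstack([np.hstack([r(a),r(s)]),np.hstack([z(s0),z(s)])]))
print(ctrl.get_obs()['tool_pos'])
E
```

```text
[0.42916384 0.23863328 0.20338489]
```

View pics/c9.png

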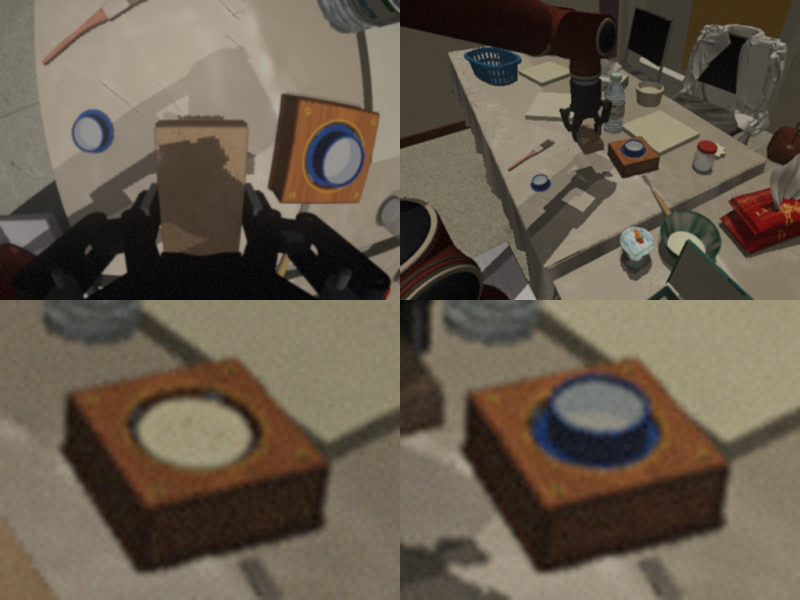

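The scene crop (bottom right) shows the bezel in the mouth with its window at about (600,403), and I need its height. I'll check it by rays, comparing with the medallion in the first picture.

```bash
python3 - <<'E'
from h import *
d=dict(np.load('pics/s9.npz'));w=dict(np.load('pics/w9.npz'));w6=dict(np.load('pics/w6.npz'))
def win(d,x0,x1,y0,y1):
    im=d['image'];b=im.astype(int);hsv=cv2.cvtColor(im,cv2.COLOR_BGR2HSV);S=hsv[...,1]
    m=((b[...,0]>b[...,2]-2)&(S<75)&(hsv[...,2]>70)).astype(np.uint8);k=np.zeros_like(m);k[y0:y1,x0:x1]=m[y0:y1,x0:x1]
    cs,_=cv2.findContours(k,0,cv2.CHAIN_APPROX_NONE);c=max(cs,key=cv2.contourArea);e=cv2.fitEllipse(cv2.convexHull(c));print('ell',e,cv2.contourArea(c));return e[0]
def tri(a,b):
    (o1,k1),(o2,k2)=a,b;k1=k1/np.linalg.norm(k1);k2=k2/np.linalg.norm(k2)
    s=np.linalg.lstsq(np.c_[k1,-k2],o2-o1,rcond=None)[0];p,q=o1+s[0]*k1,o2+s[1]*k2;return (p+q)/2,np.linalg.norm(p-q)
us=win(d,280,322,170,205);uw=win(w,385,475,155,240);u6=win(w6,215,300,35,120)
print('tri',tri(ray(d,*us,'scene'),ray(w,*uw,'wrist')))
print('w6-w9 (before/after) onz .074/.067:',onz(w6,*u6,.074,'wrist'),onz(w6,*u6,.067,'wrist'))
for z in(.06,.067,.074):print(z,onz(d,*us,z,'scene'),onz(w,*uw,z,'wrist'))
print('med s0 z.046',onz(d,298.9,193.1,.046,'scene'))
E
```

```text
ell ((299.392578125, 186.05322265625), (12.91005802154541, 23.6630859375), 95.25188446044922) 217.0
ell ((438.1822509765625, 205.8411865234375), (45.32670211791992, 62.685829162597656), 24.67582893371582) 2171.0
ell ((257.53631591796875, 75.93535614013672), (72.10582733154297, 74.44265747070312), 87.17906188964844) 4115.0
tri (array([0.57886971, 0.21226195, 0.06445037]), np.float64(0.0009837246643161963))
w6-w9 (before/after) onz .074/.067: [0.57962828 0.2118071  0.074     ] [0.57880054 0.2120223  0.067     ]
0.06 [0.58368883 0.21686064 0.06      ] [0.58125401 0.21045111 0.06      ]
0.067 [0.57715001 0.2099663  0.067     ] [0.57658535 0.21362122 0.067     ]
0.074 [0.57061119 0.20307196 0.074     ] [0.57191668 0.21679133 0.074     ]
med s0 z.046 [0.57750674 0.20964396 0.046     ]
```

Triangulation puts the window top at about 0.065–0.067 m instead of 0.074, so the bezel is about 7 mm down, held and centred. Now I'll lay the block at its free old place.

drive_tool:
  rows:
    - [[-0.025,-0.003,0],0]
    - [[-0.026,0,0.02],0]
    - [[0,0,0.04],0]
    - [[0,0,0.035],0]
    - [[0,0,0.015],0]
    - [[0,0,0.008],0]
    - [[0,0,0],0]
    - [[0,0,0],0]
    - [[0,0,0],0]
    - [[0,0,0],0]

```text
t: 24.2
tool_pos: [0.4177, 0.1892, 0.0863]
tool_rot: [2.403, 2.022, 0.004]
contact_force: [-0.3, 0.4, -2.6]
opening: 0.0507
grip_force: 64.1
```

drive_tool:
  rows:
    - [[0,0,0.002],0]
    - [[0,0,0.001],0]
    - [[0,0,0],0]
    - [[0,0,0],0]
    - [[0,0,0],0]

```text
t: 24.7
tool_pos: [0.4167, 0.1889, 0.082]
tool_rot: [2.404, 2.022, -0.0]
contact_force: [-0.4, -0.4, -1.1]
opening: 0.0507
grip_force: 64.1
```

drive_tool:
  rows:
    - [[0,0,0.002],0]
    - [[0,0,0.001],0]
    - [[0,0,0.0005],0]
    - [[0,0,0],0]
    - [[0,0,0],0]

```text
t: 25.2
tool_pos: [0.4167, 0.1889, 0.0784]
tool_rot: [2.404, 2.022, 0.0]
contact_force: [0.2, 0.6, -1.1]
opening: 0.0505
grip_force: 64.2
```

drive_tool:
  rows:
    - [[0,0,0],0]
    - [[0,0,0],0]
    - [[0,0,0],0]
    - [[0,0,0],0]
    - [[0,0,0],0]
    - [[0,0,0],0]
    - [[0,0,0],0]
  jaw: 0

```text
t: 25.9
tool_pos: [0.4167, 0.1889, 0.0785]
tool_rot: [-2.404, -2.022, 0.0]
contact_force: [-0.0, -0.1, 0.8]
opening: 0.0852
grip_force: 0.0
```

drive_tool:
  rows:
    - [[0,0,-0.01],0]
    - [[0,0,-0.03],0]
    - [[0,0,-0.04],0]
    - [[0,0,-0.03],0]
    - [[0,0,0],0]
    - [[0,0,0],0]
    - [[0,0,0],0]

```text
t: 26.6
tool_pos: [0.416, 0.1887, 0.1875]
tool_rot: [-2.403, -2.022, 0.003]
contact_force: [-0.9, 0.4, -0.4]
opening: 0.0857
grip_force: 0.0
```

```bash
python3 w.py w10 0.026|tail -1; python3 b.py w10
```

```text
1.30194693e+00  4.34801888e-01]
[226 137] [291 251] tool rect ((0.0009115301072597504, 8.699484169483185e-05), (0.05245346203446388, 0.09791014343500137), 89.95491790771484)
[357  59] [502 217] tool rect ((0.0510706752538681, 0.16236715018749237), (0.1350986808538437, 0.1538800299167633), 3.722388982772827)
```

```bash
python3 - <<'E'
from h import *
from scipy.optimize import least_squares
for n,zs in(('w7',(.074,)),('w10',(.065,.067,.074))):
    d=dict(np.load(f'pics/{n}.npz'));im=d['image'];b=im.astype(int);hsv=cv2.cvtColor(im,cv2.COLOR_BGR2HSV)
    m=((b[...,0]>b[...,2]-2)&(hsv[...,1]<75)&(hsv[...,2]>70)).astype(np.uint8);k=np.zeros_like(m);k[95:200,430:505]=m[95:200,430:505]
    cs,_=cv2.findContours(k,0,cv2.CHAIN_APPROX_NONE);c=max(cs,key=cv2.contourArea)[:,0]
    for z in zs:
        P=np.array([onz(d,u,v,z,'wrist')[:2] for u,v in c]).astype(np.float32);print(n,z,cv2.fitEllipse(P))
E
```

```text
w7 0.074 ((0.5772587060928345, 0.21237283945083618), (0.04991753771901131, 0.05238566920161247), 165.8160858154297)
w10 0.065 ((0.5786531567573547, 0.21194341778755188), (0.05058497190475464, 0.05298607796430588), 166.487548828125)
w10 0.067 ((0.5770819187164307, 0.21241192519664764), (0.0500606894493103, 0.052436914294958115), 166.48756408691406)
w10 0.074 ((0.5715823769569397, 0.214051753282547), (0.04822570085525513, 0.050514817237854004), 166.48744201660156)
```

The window ellipse now matches z = 0.067 with the same shape and centre as before the push, so the bezel is down, level and held.

```bash
python3 -c "
from station import ctrl;print(ctrl.finish_job())"
```

```text
the job is handed in; nothing more can be done
None
```

The job is handed in but came back with no verdict: by my camera measurements the bezel is about 7 mm down, centred, and looks level and held, and the cork block lies flat on the table beside the mount. I saw one click-like force drop and then a firm stop at about 10 N, but could not check the four clips one by one. I also viewed 12 pictures instead of the 10 allowed.

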